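# Take the clamp dog out of the tube-test rail

### The job

On the lab desk an orange clamp dog sits in the T-slot of an aluminium rail. Flip the red catch lever right up by swinging its handle away from the rail, and leave it up; slide the dog along the slot, under where the lever was, into the open bay before the black end stop, lift it out there, and set it down gently (not dropped) upright on its foot in the grey tray, then let go. Do not disturb the clear cup and the two measuring tubes.

Things in the scene. Friction and masses are not known exactly. Their poses are not given: they have to be found in the camera images.
- rail: Fixed aluminium T-slot rail, 360 x 72 mm, 46 mm high over its blue lips. Origin: on the table under the slot's centre line; x runs along the slot towards the open bay, y across, z up. It spans x -175 to +185 mm. A black block, 56 mm high, closes the slot from x -175 to -100. The grey head with the lever stands at the -y side: x 0 to 40, y -46 to -70, up to 74 mm high.
- slot_floor (a point): Point on the slot's floor above the rail's origin, 24 mm over the table. Cavity 40 mm wide, 12 mm high (z 24 to 36 mm over the table), roofed by two blue lips (z 36 to 46) with a 16 mm throat between them. The dog's foot cannot rise past the lips; beyond their end the slot is an open bay.
- stop_zone (a point): On the slot's floor, rail x +139 mm: middle of the range for the bay's black end stop (top at z 46). Lips and stop were clamped together at a place that is NOT measured: the stop's face is at rail x +119 to +159 mm, the lips end 84 mm before it. So the bay is 84 mm long, 40 mm wide. Find it by feel (slide until the dog bumps the stop) or by sight.
- pivot (a point): The lever's hinge axis: rail frame x +20, y -58, z 62 mm; the axis runs along the rail's x.
- lever (a joint): Angle of the red catch lever, rad. 0: its bar (75 mm long, 12 mm thick) lies level across the slot and blocks the dog; its handle stands straight up. Grows to 1.6 as the handle swings outward (to the rail's -y) and down, raising the bar. Stiff (0.1 N m, about 2 N at the handle), stays where left. Right up: above 1.3. Starts at 0 to 0.12.
- handle (a point): Point on the lever's handle 60 mm from the pivot; z along the handle away from the pivot. The handle is 14 mm (along the rail) by 12 mm thick, 80 mm long, with a 20 mm black ball centred 84 mm from the pivot.
- dog_grip (a point): Centre of the orange dog's grip fin: 14 mm thick along x, 36 wide along y, 60 tall. x points to the bay at the start, z up. The dog is 70 mm long, 44 wide, 104 high, about 0.3 kg; this point is 74 mm above its underside, mid-length. Below the fin: a body 70 x 44 mm, its top 44 mm above the underside, with a rubber strip at the front up to 52 mm.
- dog_foot (a point): Centre of the underside of the dog's steel foot, 74 mm below dog_grip. The foot is 70 x 36 x 9 mm; a neck 12 mm wide, 60 mm long joins it to the body, which begins 24 mm up. In the slot the dog has about 3 mm of play up and 2 mm to each side.
- tray: Fixed grey open tray 170 x 150 x 30 mm, walls and floor 5 mm thick; origin under its centre, x along the 170 mm side. It is to the left or the right beyond the rail.
- cup_mid (a point): Middle of the clear plastic cup, 80 mm across, 95 mm high, standing loose. Leave alone.
- long_tube_mid (a point): Middle of the long clear measuring tube with black square ends, 250 x 40 x 40 mm, lying along its x. Leave alone.
- short_tube_mid (a point): Middle of the short clear measuring tube with black square ends, 140 x 34 x 34 mm, lying along its x. Leave alone.
Mind the look-alikes: they are no part of the job. What is shaped like the part that bears dog_grip but pink or turquoise is not meant.

How it is judged:
By the outcome, as a careful person would: the job done as asked, in the order asked, and still so for the second after the job is handed in, with the robot touching nothing.
It also fails if it takes over 53 s, if anything falls off the work surface, if the arm or the gripper's body presses on something with over 40 N, if the wrist force passes 120 N, or if a joint passes its speed limit or range.

### The arm

A 6-joint arm with a two-finger parallel gripper is mounted at the origin on the work surface. World frame = base frame: x ahead of the robot, y to its left, z up, the work surface at z = 0. Lengths are in m, angles in rad, forces in N, time in s.
With the tool pointing down it reaches from about 0.425 to 0.925 m from the base axis. Payload 12.5 kg.
Tool frame: the origin (TCP) lies at the very end of the fingers, on their centre line; the grasp point (between the pads) lies 19 mm behind it; z points along the fingers, y is the direction in which the jaws open and shut (so a half turn about z gives the same grasp; the last joint's range is limited). The gripper opens to 85 mm and grips with 20 to 120 N. Pads are 22 mm wide; open, the fingers measure 114 mm over their backs; the gripper's body (76 mm by 85 mm) begins 54 mm behind the grasp point. The pads swing forward as they close: fully open they stand 13 mm farther back than shut.
Start: joints at [-1.388, 0.491, 1.559, -0, 1.092, -0.106], TCP at [0.178, -0.599, 0.231] pointing down, gripper open.
Joint ranges: [-3.1, 3.1], [-0.84, 2.19], [0.05, 2.79], [-1.13, 4.28], [0.06, 2.93], [-2.69, 2.69]. Speed limits (rad/s): [2.22, 2.22, 2.79, 3.14, 3.14, 3.14].

### API

Orientations are given as a unit quaternion [x, y, z, w].
In Python, from plant import robot gives the robot as it stands. The module is installed in compiled form; this text tells all that it offers.
- The arm moves only by the tool step_arm, never from a script. Its argument "motion" is a list of rows, each a list of 3 entries, a list of its own where there are three numbers: the opening, from 0 (shut) to 1 (fully open), then the shift along the tool's x, y, z normalised to -1 to 1, where 1 is 0.1 m, then the turn about the tool's z normalised to -1 to 1, where 1 is 120 degrees. In form: [[fingers, [dx, dy, dz], twist], ...]. A call has 1 to 5 rows; each row shifts and turns the pose as measured when the row begins, along the tool's axes as they then stand; what a row does not reach is not made up. A row lasts 1/10 s, in which the tool goes at most 50 mm and 8.59 degrees, less where a joint would pass 70% of its speed; a pose out of reach is approached as far as the arm can. A call with a number of a shift or a turn outside -1 to 1 is refused whole. A call with a gripper value outside its range is refused whole. The fingers move at their own pace and stop on an object; "newtons" is the grip in N (left out, the last holds). Time passes only in rows, so rows that do not move let the fingers close. It gives the time, the measured TCP pose, the force and the opening at its end, in the units of the state.
- robot.state(): the state, without advancing time (a new reading comes with each control period).
- robot.camera(name): name is "side" or "top" or "wrist"; returns a dict with "color" (420x560x3 uint8, red, green, blue), "intrinsics" (3x3 intrinsics, pixels), "world_from_camera" (4x4, takes a point from camera to world coordinates). Camera axes: x right, y down, z forward; pixel columns grow to the right and rows downward; lengths in m; the calibration is good to about 2 mm. A picture is of the moment at which its call begins. There is no depth.
- robot.hand_in(): hands the job in, once; it reports no verdict.
The state is a dict: "clock": time; "joints": joint angles; "qvel": joint speeds; "joint_torque": joint torques, N m; "position": TCP position; "ee_rot": TCP orientation; "ft_force": force on the tool from outside, world axes, zero at the start; "wrist_torque": the same for the moment, N m; "finger_gap": finger opening in m.
Only numpy, scipy, OpenCV 4.12 (cv2) and the standard library are available. Lean on these libraries where they do the work, as an engineer would, in place of code of your own. Each camera call takes 0.05 s, during which the arm holds its last target.

## Working session

There is one attempt and no reset: what is moved stays moved. The work goes in short steps, Python scripts to look and compute and a tool call to move; the robot and the scene stay as the last step left them, time stands still between calls to the robot, and variables do not carry over. Pictures are saved under pics/ and viewed, and the job is handed in when it is done.

Besides the shell and the picture viewer there is one more tool, called after "Request:" as name(argument=value, ...) on one line, values as JSON. step_arm: Moves the arm, as the interface text tells. Scaled input: -1 to 1 covers 0.1 m each way for a shift and 120 degrees each way for a turn. Its arguments: {"type":"object","properties":{"motion":{"type":"array"},"newtons":{"type":"number"}},"required":["motion"]}

```bash
mkdir -p pics; cat > h.py <<'E'
from plant import robot
import cv2, numpy as np, json
def snap(n,f):
    c=robot.camera(n); cv2.imwrite(f'pics/{f}.png',c['color'][:,:,::-1]); np.savez(f'pics/{f}.npz',K=c['intrinsics'],T=c['world_from_camera']); return c
def load(f):
    d=np.load(f'pics/{f}.npz'); return d['K'],d['T']
def proj(f,P):
    K,T=load(f); P=np.atleast_2d(P); Q=(P-T[:3,3])@T[:3,:3]; q=Q@K.T; return q[:,:2]/q[:,2:]
def ray(f,u,v):
    K,T=load(f); d=T[:3,:3]@np.linalg.solve(K,[u,v,1.]); return T[:3,3],d
def atz(f,u,v,z):
    o,d=ray(f,u,v); return o+d*(z-o[2])/d[2]
E
python3 - <<'E'
from h import *
for n in ['side','top','wrist']:
    c=snap(n,n+'0'); print(n,c['world_from_camera'].round(3).tolist(),c['intrinsics'].round(1).tolist())
s=robot.state();print({k:np.round(v,3).tolist() for k,v in s.items()})
E
```

```text
side [[-0.894, -0.344, 0.287, 0.286], [-0.448, 0.694, -0.564, 0.487], [-0.005, -0.632, -0.775, 0.826], [0.0, 0.0, 0.0, 1.0]] [[418.2, 0.0, 271.4], [0.0, 418.2, 202.3], [0.0, 0.0, 1.0]]
top [[-0.027, -0.985, 0.17, 0.38], [-0.999, 0.031, 0.02, -0.045], [-0.025, -0.169, -0.985, 1.007], [0.0, 0.0, 0.0, 1.0]] [[418.3, 0.0, 285.2], [0.0, 418.3, 208.6], [0.0, 0.0, 1.0]]
wrist [[0.285, -0.908, -0.308, 0.257], [-0.959, -0.27, -0.09, -0.574], [-0.001, 0.321, -0.947, 0.373], [0.0, 0.0, 0.0, 1.0]] [[334.2, 0.0, 281.0], [0.0, 334.2, 209.0], [0.0, 0.0, 1.0]]
{'clock': 0.15, 'joints': [-1.388, 0.491, 1.559, 0.0, 1.092, -0.106], 'qvel': [-0.0, -0.004, -0.003, 0.001, -0.001, -0.0], 'joint_torque': [0.002, -61.871, -26.169, -0.0, 0.003, 0.0], 'position': [0.178, -0.599, 0.231], 'ee_rot': [0.99, 0.144, -0.0, -0.0], 'ft_force': [0.125, 0.242, -0.856], 'wrist_torque': [-0.003, -0.004, -0.042], 'finger_gap': 0.085}
```

View pics/top0.png

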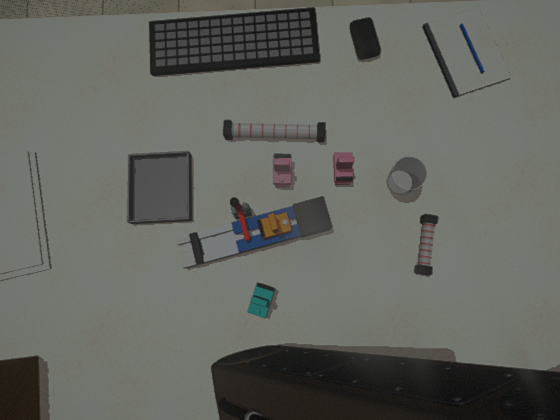

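View pics/side0.png

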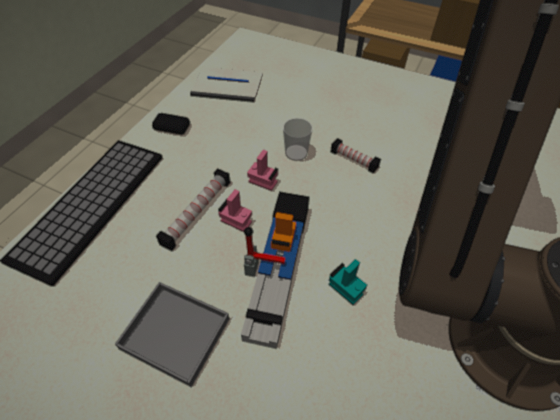

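```bash
python3 - <<'E'
import cv2
a=cv2.imread('pics/top0.png')[140:290,110:350]; cv2.imwrite('pics/topz.png',cv2.resize(a,None,fx=3.3,fy=3.3,interpolation=cv2.INTER_CUBIC))
a=cv2.imread('pics/side0.png')[170:390,100:320]; a=cv2.convertScaleAbs(a,alpha=1.5);cv2.imwrite('pics/sidez.png',cv2.resize(a,None,fx=2.7,fy=2.7,interpolation=cv2.INTER_CUBIC))
E
```

```text
(no output)
```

View pics/topz.png

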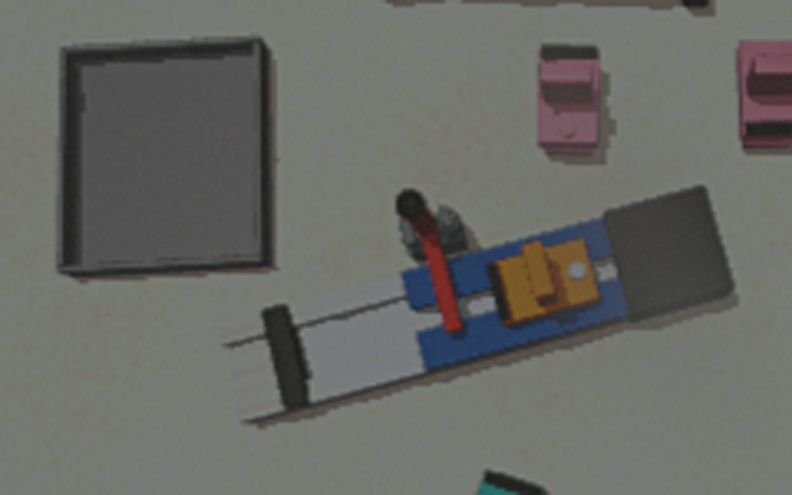

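View pics/sidez.png

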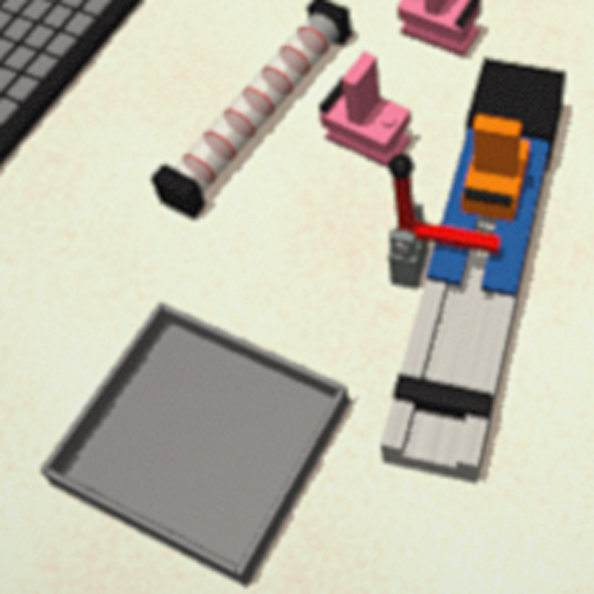

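```bash
cat > fit.py <<'E'
from h import *
from scipy.optimize import least_squares
t=lambda u,v:(u/3.3+110,v/3.3+140)
s=lambda u,v:(u/2.7+100,v/2.7+170)
obs=[('top0',(-175,-36,56),t(706,186)),('top0',(-175,36,56),t(733,290)),('top0',(-100,-36,56),t(604,212)),('top0',(-100,36,56),t(628,318)),
('side0',(-175,-36,56),s(485,60)),('side0',(-175,36,56),s(563,72)),('side0',(185,-36,0),s(383,463)),('side0',(185,36,0),s(478,481)),('top0',(185,36,0),t(243,422))]
def w(p,P):
    P=np.atleast_2d(P)/1000.; c,s_=np.cos(p[2]),np.sin(p[2])
    return np.c_[p[0]+c*P[:,0]-s_*P[:,1],p[1]+s_*P[:,0]+c*P[:,1],P[:,2]]
def res(p): return np.concatenate([(proj(f,w(p,P))[0]-q) for f,P,q in obs])
r=least_squares(res,[0.4,0.05,1.8],loss='soft_l1')
p=r.x
if __name__=='__main__':
    print(p,np.degrees(p[2])); print(res(p).reshape(-1,2).round(1))
    tobs=[('top0',(62,46)),('top0',(262,38)),('top0',(272,268)),('top0',(60,272))]
    for f,q in tobs: print(atz(f,*t(*q),0.03).round(4))
    for q in [(163,305),(348,390),(246,583),(43,470)]: print('s',atz('side0',*s(*q),0.03).round(4))
    for f,sc,o,name in [('top0',3.3,(110,140),'topz'),('side0',2.7,(100,170),'sidez')]:
        a=cv2.imread(f'pics/{name}.png')
        def L(P,col=(0,255,0)):
            q=((proj(f,w(p,P))-o)*sc).astype(int); cv2.polylines(a,[q.reshape(-1,1,2)],True,col,1)
        L([(-175,-36,56),(-100,-36,56),(-100,36,56),(-175,36,56)]); L([(-175,-36,0),(185,-36,0),(185,36,0),(-175,36,0)])
        L([(0,-46,74),(0,-70,74),(40,-70,74),(40,-46,74)],(0,255,255))
        L([(20,-58,62),(20,17,62)],(255,255,0)); L([(20,-58,62),(20,-58,146)],(255,255,0))
        for x in (119,139,159): L([(x,-20,46),(x,20,46)],(255,0,255)); L([(x-84,-36,46),(x-84,36,46)],(255,0,255))
        for x0 in (-45,-55,-65): L([(x0,-18,128),(x0,18,128)],(255,255,255))
        cv2.imwrite(f'pics/{name}_o.png',a)
E
python3 fit.py
```

```text
[0.49293892 0.04637232 1.80566667] 103.45707921316782
[[-0.6  0.4]
 [-0.1 -1.3]
 [-0.9  0.9]
 [ 0.1 -1.2]
 [ 0.6 -1.5]
 [ 1.  -0.9]
 [-0.4 -0.2]
 [-0.6  1.2]
 [ 1.8  0.7]]
[0.696  0.3534 0.03  ]
[0.697  0.2042 0.03  ]
[0.5248 0.195  0.03  ]
[0.5266 0.3486 0.03  ]
s [0.6937 0.2107 0.03  ]
s [0.5273 0.2071 0.03  ]
s [0.5193 0.3563 0.03  ]
s [0.6919 0.3567 0.03  ]
```

View pics/topz_o.png

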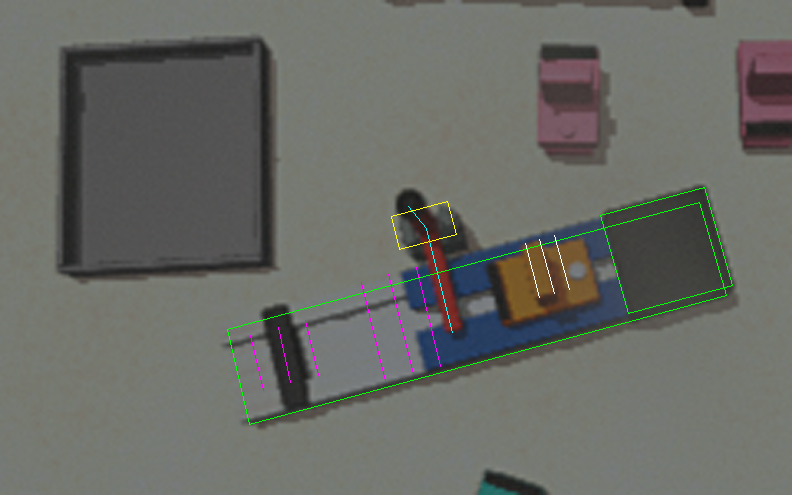

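View pics/sidez_o.png

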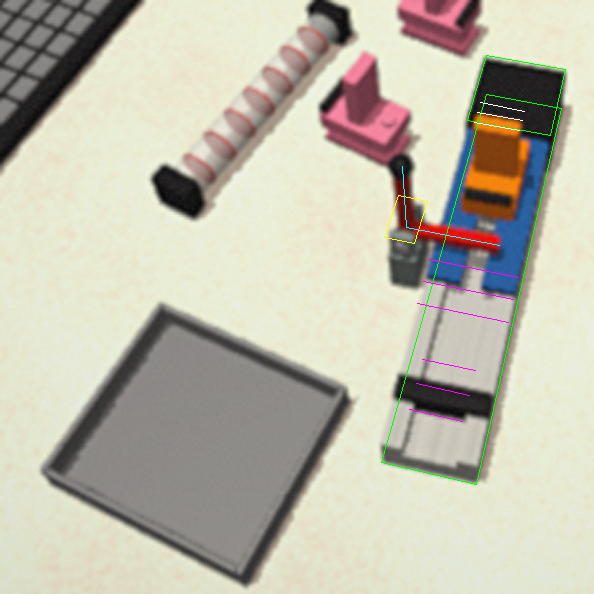

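```bash
cat >> h.py <<'E'
from scipy.spatial.transform import Rotation as Ro
PR=np.array([0.4929,0.0464,1.8057])
def rail(pos):
    c,s=np.cos(PR[2]),np.sin(PR[2]); d=np.array(pos)-[PR[0],PR[1],0]
    return np.array([c*d[0]+s*d[1],-s*d[0]+c*d[1],d[2]])*1000
def unrail(P):
    c,s=np.cos(PR[2]),np.sin(PR[2]); P=np.array(P)/1000
    return np.array([PR[0]+c*P[0]-s*P[1],PR[1]+s*P[0]+c*P[1],P[2]])
def go(world,show=True):
    s=robot.state(); R=Ro.from_quat(s['ee_rot']); d=R.inv().apply(np.array(world)-s['position'])
    tx=R.as_matrix()[:,0]; yaw=np.degrees(np.arctan2(tx[1],tx[0]))
    print('t',round(s['clock'],2),'rail',rail(s['position']).round(1),'gap',round(s['finger_gap'],4),'F',np.round(s['ft_force'],1),'yaw err tw',round((yaw-(np.degrees(PR[2])-90))/120,4),'need',(d*10).round(3))
E
python3 - <<'E'
from h import *
go([0.45,-0.3,0.231]); go(unrail([20,-15,231]))
E
```

```text
t 0.15 rail [-554.3  456.5  230.9] gap 0.0854 F [ 0.1  0.2 -0.9] yaw err tw 0.0257 need [ 3.459e+00 -2.091e+00  1.000e-03]
t 0.15 rail [-554.3  456.5  230.9] gap 0.0854 F [ 0.1  0.2 -0.9] yaw err tw 0.0257 need [ 5.017e+00 -5.481e+00  4.000e-03]
```

Request:
step_arm(motion=[[0,[0.3,-0.2,0],0.026],[0,[0.42,-0.26,0],0],[0,[0.42,-0.26,0],0],[0,[0.42,-0.26,0],0],[0,[0.42,-0.26,0],0]], newtons=40)

```text
clock: 0.65
position: [0.3405, -0.4307, 0.2289]
ee_rot: [0.994, 0.111, -0.001, -0.001]
ft_force: [0.6, 0.0, -0.2]
finger_gap: 0.0123
```

Request:
step_arm(motion=[[0,[0.42,-0.26,0],0],[0,[0.42,-0.26,0],0],[0,[0.42,-0.26,0],0],[0,[0.42,-0.26,0],0],[0,[0.0,0.0,0],0]])

```text
clock: 1.15
position: [0.485, -0.2853, 0.2287]
ee_rot: [0.994, 0.113, -0.0, -0.002]
ft_force: [-1.1, -0.8, -0.2]
finger_gap: -0.0
```

```bash
python3 - <<'E'
from h import *
go([0.45,-0.3,0.231]); go(unrail([20,-15,231]))
E
```

```text
t 1.15 rail [-320.8   84.9  228.7] gap -0.0 F [-1.1 -0.8 -0.2] yaw err tw -0.0037 need [-0.374  0.064 -0.023]
t 1.15 rail [-320.8   84.9  228.7] gap -0.0 F [-1.1 -0.8 -0.2] yaw err tw -0.0037 need [ 0.972 -3.415 -0.013]
```

Request:
step_arm(motion=[[0,[0.12,-0.43,0],-0.003],[0,[0.12,-0.43,0],0],[0,[0.12,-0.43,0],0],[0,[0.12,-0.43,0],0],[0,[0.12,-0.43,0],0]])

```text
clock: 1.65
position: [0.4936, -0.0596, 0.2277]
ee_rot: [0.993, 0.114, -0.001, -0.001]
ft_force: [0.3, -0.5, -1.3]
finger_gap: -0.0002
```

Request:
step_arm(motion=[[0,[0.12,-0.43,0],0],[0,[0.12,-0.43,0],0],[0,[0.1,-0.35,0],0],[0,[0.0,0.0,0],0],[0,[0.0,0.0,0],0]])

```text
clock: 2.15
position: [0.4977, 0.0733, 0.2278]
ee_rot: [0.993, 0.116, -0.001, -0.001]
ft_force: [-0.1, -0.2, -0.0]
finger_gap: 0.0
```

```bash
python3 - <<'E'
from h import *
snap('wrist','w1');snap('top','t1');snap('side','s1')
go(unrail([20,-15,231]))
E
```

```text
t 2.3 rail [ 23.8 -10.9 227.9] gap -0.0002 F [-0.3  0.3  0. ] yaw err tw -0.0022 need [ 0.041  0.038 -0.031]
```

View pics/w1.png

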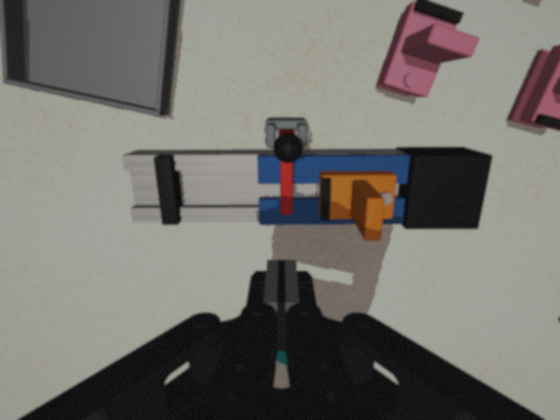

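View pics/s1.png

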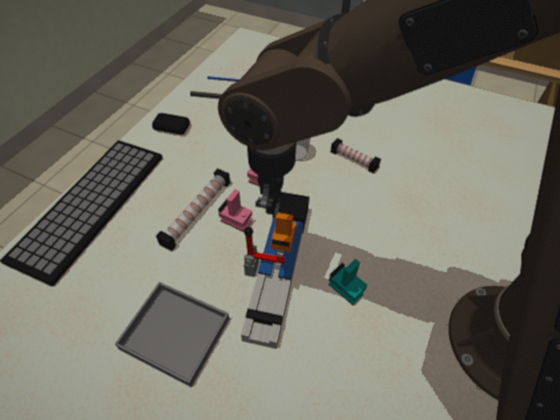

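```bash
cat > ov.py <<'E'
from h import *
import sys
def over(f,o,size,sc,out,segs):
    a=cv2.imread(f'pics/{f}.png')[o[1]:o[1]+size[1],o[0]:o[0]+size[0]]; a=cv2.convertScaleAbs(cv2.resize(a,None,fx=sc,fy=sc,interpolation=cv2.INTER_CUBIC),alpha=1.3)
    for P,col in segs:
        q=((proj(f,np.array([unrail(x) for x in P]))-o)*sc).round().astype(int); cv2.polylines(a,[q.reshape(-1,1,2)],True,col,1)
    cv2.imwrite(f'pics/{out}.png',a)
G=(0,255,0);Y=(0,255,255);C=(255,255,0);M=(255,0,255)
base=[([(-175,-36,56),(-100,-36,56),(-100,36,56),(-175,36,56)],G),([(-175,-36,0),(185,-36,0),(185,36,0),(-175,36,0)],G),
([(0,-46,74),(0,-70,74),(40,-70,74),(40,-46,74)],Y),([(20,-58,62),(20,17,62)],C),([(20,-58,62),(20,-58,146)],C),
([(44,-36,46),(44,36,46)],M),([(128,-36,46),(128,36,46)],M)]
def dog(x): return [([(x-7,-18,128),(x+7,-18,128),(x+7,18,128),(x-7,18,128)],(255,255,255)),([(x-35,-22,68),(x+35,-22,68),(x+35,22,68),(x-35,22,68)],(255,255,255))]
if __name__=='__main__':
    over('w1',(110,100),(400,160),2,'w1o',base+dog(-55))
E
python3 ov.py
```

```text
(no output)
```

View pics/w1o.png

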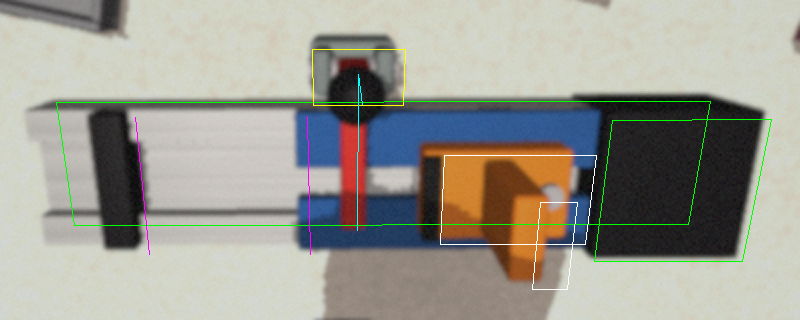

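```bash
cat > fit2.py <<'E'
import fit; from fit import *
w1=lambda u,v:(u/2+110,v/2+100)
o2=obs+[('w1',(-175,-36,56),w1(765,110)),('w1',(-175,36,56),w1(738,257)),('w1',(185,-36,0),w1(60,103)),('w1',(-100,36,46),w1(583,248)),('w1',(-100,-36,46),w1(601,110))]
def mk(O): return lambda p: np.concatenate([(proj(f,w(p,P))[0]-q) for f,P,q in O])
for nm,O in [('all',o2),('w',o2[len(obs):]),('top',[o for o in obs if o[0]=='top0']),('side',[o for o in obs if o[0]=='side0'])]:
    r=least_squares(mk(O),p,loss='soft_l1'); print(nm,r.x.round(4)); print(mk(O)(r.x).reshape(-1,2).round(1).tolist())
print(rail(load('w1')[1][:3,3]))
E
python3 fit2.py
```

```text
all [0.4936 0.0481 1.8128]
[[-1.6, -0.3], [-0.9, -2.1], [-1.9, 0.4], [-0.7, -1.8], [-0.5, -1.1], [-0.1, -0.7], [-0.5, 0.7], [-0.6, 1.9], [1.3, 1.0], [1.7, 2.1], [1.2, -0.3], [-3.4, -0.4], [0.8, 1.2], [-0.1, 1.0]]
w [0.4939 0.049  1.8166]
[[1.0, 0.9], [0.8, -1.3], [-4.3, -0.2], [0.3, 0.4], [-1.0, 0.1]]
top [0.4934 0.0464 1.7924]
[[-0.1, 1.1], [-0.1, -0.5], [-0.6, 1.2], [-0.0, -0.8], [1.4, -0.4]]
side [0.4933 0.0467 1.8129]
[[-0.1, -1.5], [0.3, -1.0], [-0.0, 0.2], [-0.1, 1.3]]
[ 26.04782637 -94.13451172 369.39729777]
```

```bash
sed -i 's/^PR=.*/PR=np.array([0.4936,0.0480,1.811])/' h.py; python3 - <<'E'
from h import *
go(unrail([20,-15,128]))
E
```

```text
t 2.3 rail [ 22.4  -9.9 227.9] gap -0.0002 F [-0.3  0.3  0. ] yaw err tw -0.0048 need [0.053 0.027 0.999]
```

Request:
step_arm(motion=[[0,[0.05,0.03,0.3],-0.005],[0,[0.0,0.0,0.35],0],[0,[0,0,0.3],0],[0,[0,0,0.1],0],[0,[0,0,0],0]])

```text
clock: 2.8
position: [0.5052, 0.0646, 0.1212]
ee_rot: [0.993, 0.116, 0.001, -0.001]
ft_force: [0.9, 0.7, 0.3]
finger_gap: 0.0002
```

```bash
python3 - <<'E'
from h import *
go(unrail([20,-15,128]))
for th in np.arange(0,1.6,.15):
    r=65; print(th.round(2), 'centre y,z', round(-58-r*np.sin(th)+6*np.cos(th)+11,1), round(62+r*np.cos(th)+6*np.sin(th),1))
E
```

```text
t 2.8 rail [ 13.3 -15.2 121.2] gap 0.0002 F [0.9 0.7 0.3] yaw err tw -0.0036 need [-0.002 -0.067 -0.068]
0.0 centre y,z -41.0 127.0
0.15 centre y,z -50.8 127.2
0.3 centre y,z -60.5 125.9
0.45 centre y,z -69.9 123.1
0.6 centre y,z -78.7 119.0
0.75 centre y,z -86.9 113.6
0.9 centre y,z -94.2 107.1
1.05 centre y,z -100.4 99.5
1.2 centre y,z -105.4 91.1
1.35 centre y,z -109.1 82.1
1.5 centre y,z -111.4 72.6
```

Request:
step_arm(motion=[[0,[0.0,-0.06,-0.06],-0.003],[0,[0.1,0,0],0],[0,[0.1,0,0],0],[0,[0.1,0,0],0],[0,[0,0,0],0]])

```text
clock: 3.3
position: [0.5376, 0.078, 0.1326]
ee_rot: [0.993, 0.119, 0.004, -0.001]
ft_force: [0.5, -0.4, 0.5]
finger_gap: -0.0002
```

```bash
python3 - <<'E'
from h import *
go(unrail([20,-60,127]))
E
```

```text
t 3.3 rail [ 18.7 -49.8 132.6] gap -0.0002 F [ 0.5 -0.4  0.5] yaw err tw -0.0008 need [ 0.101 -0.013  0.056]
```

```bash
python3 - <<'E'
from h import *
snap('wrist','w2');snap('side','s2')
a=cv2.imread('pics/s2.png')[170:330,180:340];cv2.imwrite('pics/s2z.png',cv2.convertScaleAbs(cv2.resize(a,None,fx=3.5,fy=3.5,interpolation=cv2.INTER_CUBIC),alpha=1.4))
E
```

```text
(no output)
```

View pics/w2.png

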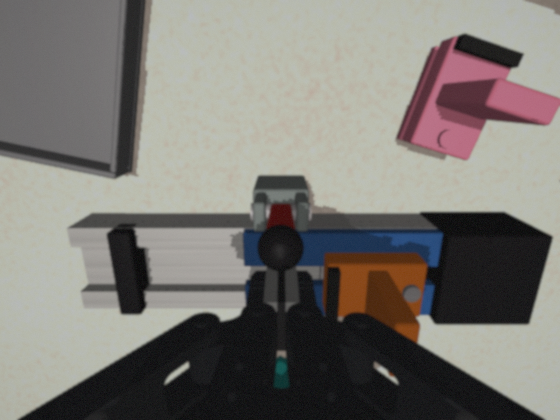

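View pics/s2z.png

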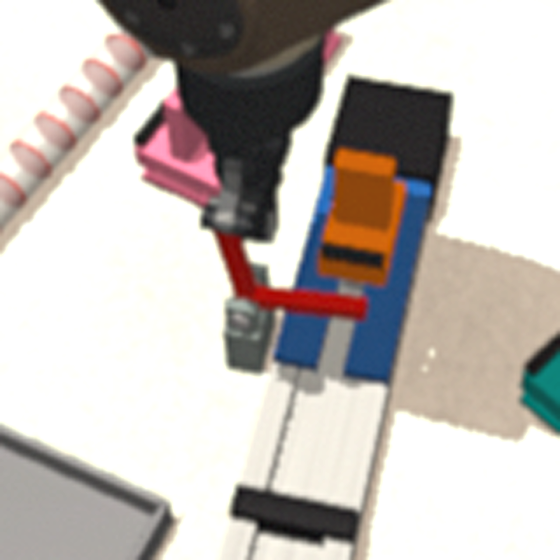

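Request:
step_arm(motion=[[0,[0.1,0,0.05],0],[0,[0.1,0,0.04],0],[0,[0.1,0,0.04],0],[0,[0.08,0,0.05],0],[0,[0,0,0],0]])

```text
clock: 3.9
position: [0.5761, 0.0876, 0.1125]
ee_rot: [0.993, 0.119, 0.003, -0.001]
ft_force: [-0.0, 0.6, -0.4]
finger_gap: -0.0
```

```bash
python3 - <<'E'
from h import *
go(unrail([20,-94,107]))
E
```

```text
t 3.9 rail [ 18.8 -89.6 112.5] gap -0.0 F [-0.   0.6 -0.4] yaw err tw -0.0008 need [ 0.044 -0.012  0.055]
```

Request:
step_arm(motion=[[0,[0.08,0,0.1],0],[0,[0.06,0,0.1],0],[0,[0.04,0,0.1],0],[0,[0,0,0.0],0]])

```text
clock: 4.3
position: [0.596, 0.0924, 0.0797]
ee_rot: [0.993, 0.119, 0.004, -0.001]
ft_force: [-0.1, -0.1, 0.2]
finger_gap: -0.0001
```

```bash
python3 - <<'E'
from h import *
go(unrail([20,-111,71]))
snap('wrist','w3');snap('side','s3')
a=cv2.imread('pics/s3.png')[170:330,180:340];cv2.imwrite('pics/s3z.png',cv2.convertScaleAbs(cv2.resize(a,None,fx=3.5,fy=3.5,interpolation=cv2.INTER_CUBIC),alpha=1.4))
E
```

```text
t 4.3 rail [  18.8 -110.    79.7] gap -0.0001 F [-0.1 -0.1  0.2] yaw err tw -0.0009 need [ 0.009 -0.012  0.087]
```

View pics/w3.png

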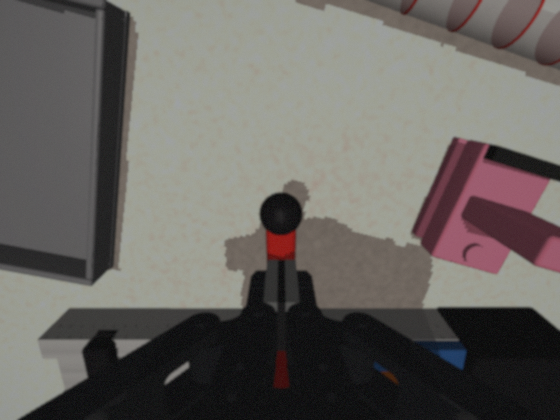

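View pics/s3z.png

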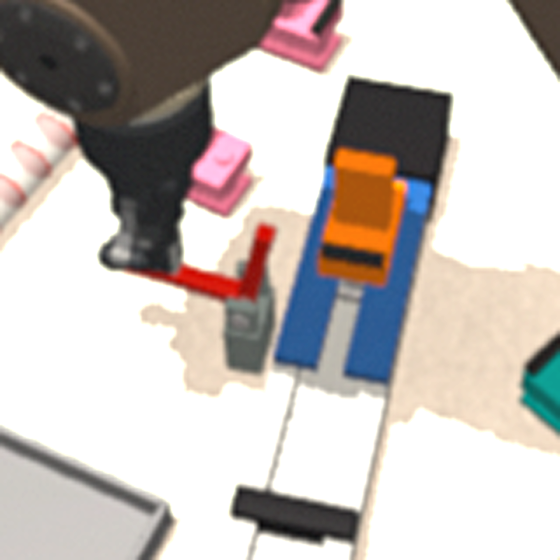

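Request:
step_arm(motion=[[0,[0.01,0,0.06],0],[0,[0,0,0.03],0],[0,[0,0,0],0]])

```text
clock: 4.7
position: [0.5971, 0.0925, 0.0719]
ee_rot: [0.993, 0.119, 0.005, -0.001]
ft_force: [-0.1, 0.4, -0.6]
finger_gap: 0.0001
```

```bash
python3 - <<'E'
from h import *
go(unrail([20,-111,160]))
snap('wrist','w4');snap('side','s4')
a=cv2.imread('pics/s4.png')[170:330,180:340];cv2.imwrite('pics/s4z.png',cv2.convertScaleAbs(cv2.resize(a,None,fx=3.5,fy=3.5,interpolation=cv2.INTER_CUBIC),alpha=1.4))
E
```

```text
t 4.7 rail [  18.6 -111.1   71.9] gap 0.0001 F [-0.1  0.4 -0.6] yaw err tw -0.0009 need [ 0.007 -0.014 -0.881]
```

View pics/s4z.png

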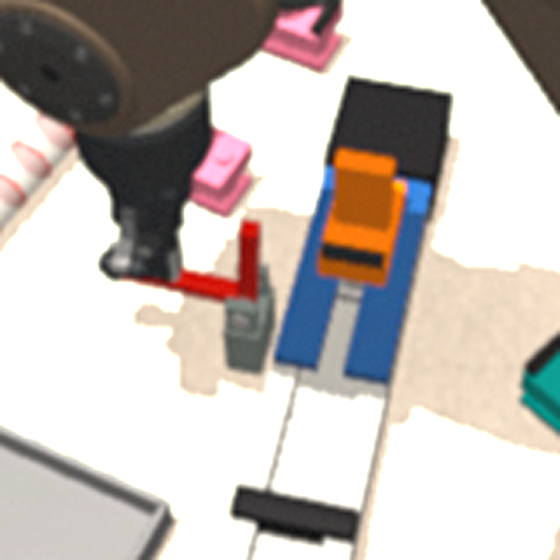

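Request:
step_arm(motion=[[0,[0,0,-0.3],0],[0,[0,0,-0.45],0],[0,[0,0,-0.45],0],[0.6,[0,0,-0.4],0],[0.6,[-0.1,0,0],0]])

```text
clock: 5.3
position: [0.585, 0.0896, 0.2369]
ee_rot: [0.993, 0.119, 0.002, -0.001]
ft_force: [-0.8, 0.1, 0.1]
finger_gap: 0.0284
```

```bash
python3 - <<'E'
from h import *
go(unrail([-58,20,230]))
E
```

```text
t 5.3 rail [ 18.6 -98.6 236.9] gap 0.0284 F [-0.8  0.1  0.1] yaw err tw -0.001 need [-1.185  0.769  0.063]
```

Request:
step_arm(motion=[[0.6,[-0.38,0.25,0],0],[0.6,[-0.38,0.25,0],0],[0.6,[-0.38,0.25,0],0],[0.6,[0,0,0],0],[0.6,[0,0,0],0]])

```text
clock: 5.8
position: [0.4858, -0.0127, 0.2361]
ee_rot: [0.993, 0.119, 0.003, -0.001]
ft_force: [-0.5, 1.1, -0.1]
finger_gap: 0.0512
```

```bash
python3 - <<'E'
from h import *
go(unrail([-58,0,230]))
snap('wrist','w5')
E
```

```text
t 5.8 rail [-57.1  22.  236.1] gap 0.0512 F [-0.5  1.1 -0.1] yaw err tw -0.0003 need [0.22  0.009 0.063]
```

View pics/w5.png

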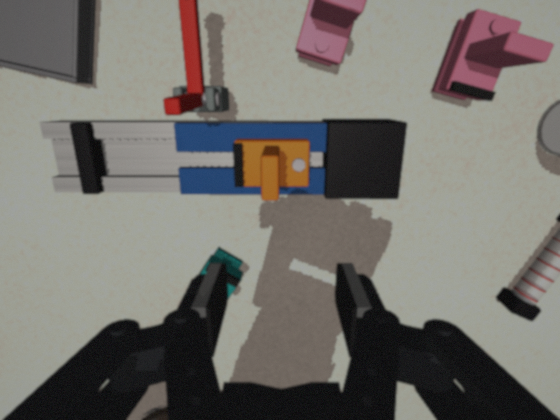

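```bash
python3 - <<'E'
from ov import *
over('w5',(30,90),(390,130),2,'w5o',base+dog(-52))
E
```

```text
(no output)
```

View pics/w5o.png

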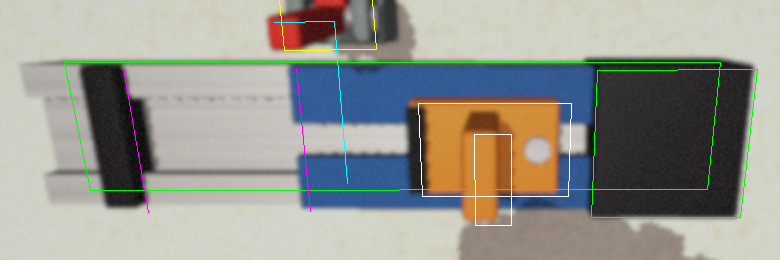

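```bash
python3 - <<'E'
from h import *
go(unrail([-46.5,-1,82]))
E
```

```text
t 5.85 rail [-56.9  21.9 236. ] gap 0.051 F [-1.  -0.2  0.2] yaw err tw 0.0 need [ 0.222 -0.103  1.541]
```

Request:
step_arm(motion=[[0.6,[0.15,-0.06,0.1],0],[0.6,[0.08,-0.05,0.3],0],[0.6,[0,0,0.2],0],[0.6,[0,0,0],0]])

```text
clock: 6.25
position: [0.509, 0.0069, 0.174]
ee_rot: [0.993, 0.121, 0.004, -0.0]
ft_force: [-0.5, 0.5, 1.3]
finger_gap: 0.0513
```

```bash
python3 - <<'E'
from h import *
go(unrail([-46.5,-1,82]))
snap('wrist','w6')
E
```

```text
t 6.25 rail [-43.6  -5.2 174. ] gap 0.0513 F [-0.5  0.5  1.3] yaw err tw 0.0013 need [-0.048  0.029  0.92 ]
```

View pics/w6.png

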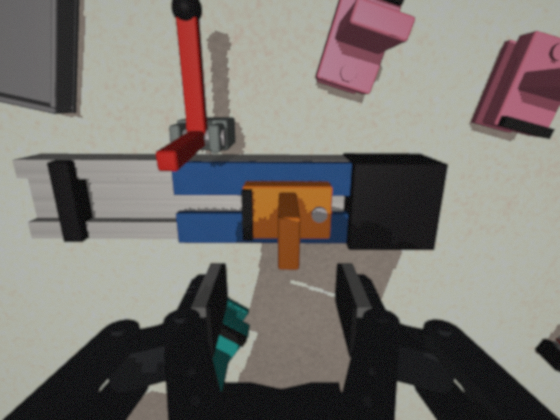

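Request:
step_arm(motion=[[0.6,[-0.05,0.03,0.3],0.001],[0.6,[0,0,0.3],0],[0.6,[0,0,0.2],0],[0.6,[0,0,0.05],0],[0.6,[0,0,0],0]])

```text
clock: 6.8
position: [0.5102, 0.0041, 0.0924]
ee_rot: [0.993, 0.121, 0.008, 0.001]
ft_force: [0.7, -0.1, 1.1]
finger_gap: 0.0513
```

```bash
python3 - <<'E'
from h import *
go(unrail([-47,-1,82]))
E
```

```text
t 6.8 rail [-46.6  -5.7  92.4] gap 0.0513 F [ 0.7 -0.1  1.1] yaw err tw 0.0016 need [-0.049  0.003  0.103]
```

Request:
step_arm(motion=[[0.6,[-0.05,0,0.08],0],[0.6,[0,0,0.02],0],[0,[0,0,0],0],[0,[0,0,0],0],[0,[0,0,0],0]], newtons=30)

```text
clock: 7.3
position: [0.5069, 0.0028, 0.0852]
ee_rot: [0.993, 0.122, 0.011, 0.001]
ft_force: [0.2, -0.3, -3.7]
finger_gap: 0.0136
```

Request:
step_arm(motion=[[0,[0,0,0],0],[0,[0,0,0],0]])

```text
clock: 7.5
position: [0.5068, 0.0028, 0.0852]
ee_rot: [0.993, 0.122, 0.011, 0.001]
ft_force: [-0.6, 0.1, -3.2]
finger_gap: 0.0132
```

```bash
python3 - <<'E'
from h import *
go(unrail([-47,-1,82])); print(robot.state()['wrist_torque'])
snap('wrist','w7'); snap('side','s7')
a=cv2.imread('pics/s7.png')[170:330,180:340];cv2.imwrite('pics/s7z.png',cv2.convertScaleAbs(cv2.resize(a,None,fx=3.5,fy=3.5,interpolation=cv2.INTER_CUBIC),alpha=1.4))
E
```

```text
t 7.5 rail [-47.   -2.1  85.2] gap 0.0132 F [-0.6  0.1 -3.2] yaw err tw 0.0018 need [-0.011 -0.001  0.032]
[0.02651817 0.04039524 0.07959827]
```

View pics/w7.png

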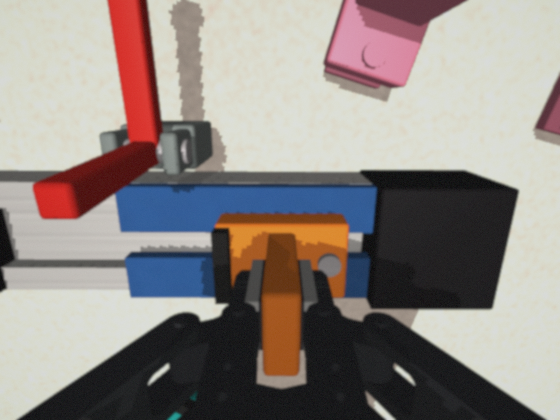

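View pics/s7z.png

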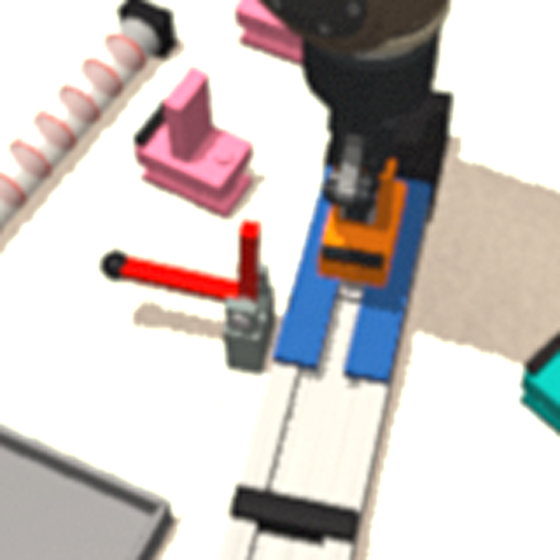

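Request:
step_arm(motion=[[0,[0,-0.1,-0.01],0],[0,[0,-0.15,0],0],[0,[0,-0.15,0],0],[0,[0,0,0],0]], newtons=40)

```text
clock: 8.0
position: [0.496, 0.0441, 0.0858]
ee_rot: [0.993, 0.121, 0.01, 0.001]
ft_force: [-0.1, 0.1, -2.7]
finger_gap: 0.0137
```

```bash
python3 - <<'E'
from h import *
go(unrail([88,-2,85])); print(robot.state()['wrist_torque'].round(2) if hasattr(robot.state()['wrist_torque'],'round') else robot.state()['wrist_torque'])
E
```

```text
t 8.0 rail [-4.4 -1.3 85.8] gap 0.0137 F [-0.1  0.1 -2.7] yaw err tw 0.0011 need [ 0.009 -0.924  0.004]
[0.02 0.05 0.03]
```

Request:
step_arm(motion=[[0,[0.005,-0.15,0],0],[0,[0,-0.2,0],0],[0,[0,-0.2,0],0],[0,[0,-0.15,0],0],[0,[0,0,0],0]])

```text
clock: 8.5
position: [0.479, 0.1148, 0.0856]
ee_rot: [0.993, 0.121, 0.01, 0.001]
ft_force: [0.4, 0.1, -3.4]
finger_gap: 0.014
```

```bash
python3 - <<'E'
from h import *
go(unrail([88,-2,85])); print(robot.state()['wrist_torque'])
E
```

```text
t 8.5 rail [68.3 -1.7 85.6] gap 0.014 F [ 0.4  0.1 -3.4] yaw err tw 0.0014 need [ 0.003 -0.197  0.005]
[-0.04104403 -0.0148053   0.00253583]
```

Now feel for the stop in small steps.

Request:
step_arm(motion=[[0,[0,-0.12,0],0],[0,[0,-0.08,0],0],[0,[0,0,0],0]])

```text
clock: 8.8
position: [0.4742, 0.135, 0.0855]
ee_rot: [0.993, 0.121, 0.01, 0.001]
ft_force: [0.4, -0.0, -3.2]
finger_gap: 0.0137
```

Request:
step_arm(motion=[[0,[0,-0.05,0],0],[0,[0,0,0],0]])

```text
clock: 9.0
position: [0.473, 0.1399, 0.0855]
ee_rot: [0.993, 0.121, 0.01, 0.001]
ft_force: [-0.4, -0.2, -3.5]
finger_gap: 0.0135
```

```bash
python3 - <<'E'
from h import *
go(unrail([88,-2,85])); print(robot.state()['wrist_torque'])
snap('wrist','w8'); snap('side','s8'); snap('top','t8')
a=cv2.imread('pics/s8.png')[170:330,180:340];cv2.imwrite('pics/s8z.png',cv2.convertScaleAbs(cv2.resize(a,None,fx=3.5,fy=3.5,interpolation=cv2.INTER_CUBIC),alpha=1.4))
E
```

```text
t 9.0 rail [94.2 -1.9 85.5] gap 0.0135 F [-0.4 -0.2 -3.5] yaw err tw 0.0011 need [0.001 0.062 0.005]
[0.03626895 0.03898985 0.00145241]
```

View pics/w8.png

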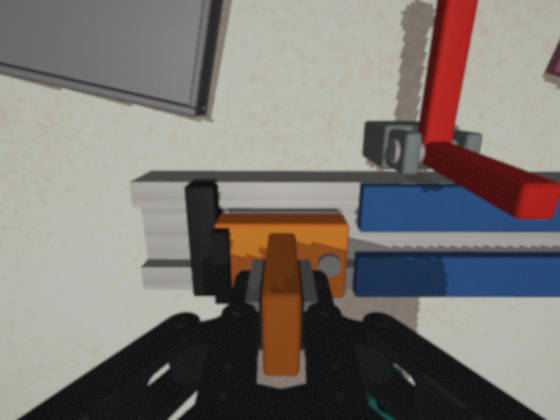

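View pics/s8z.png

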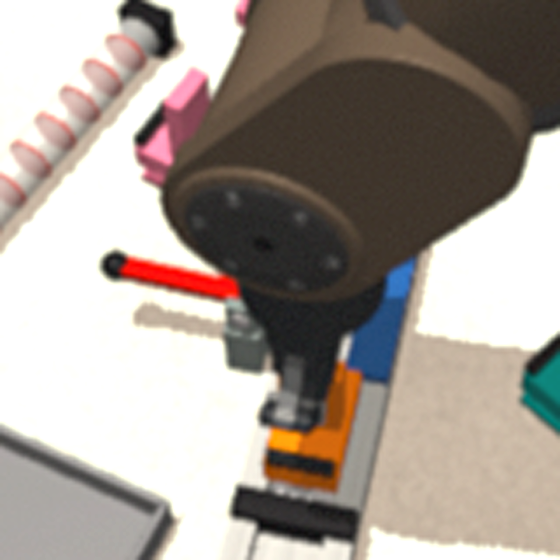

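Request:
step_arm(motion=[[0,[0,0.03,0],0],[0,[0,0,-0.04],0],[0,[0,0,-0.08],0],[0,[0,0,0],0]])

```text
clock: 9.55
position: [0.4739, 0.1357, 0.0985]
ee_rot: [0.993, 0.12, 0.01, 0.001]
ft_force: [0.5, -0.8, -3.1]
finger_gap: 0.0133
```

```bash
python3 - <<'E'
from h import *
go(unrail([91,-2,85])); print(robot.state()['wrist_torque'])
snap('wrist','w9')
E
```

```text
t 9.55 rail [89.8 -1.7 98.5] gap 0.0133 F [ 0.5 -0.8 -3.1] yaw err tw 0.0005 need [ 0.    -0.012  0.135]
[-0.00328669  0.02366829 -0.03661912]
```

View pics/w9.png

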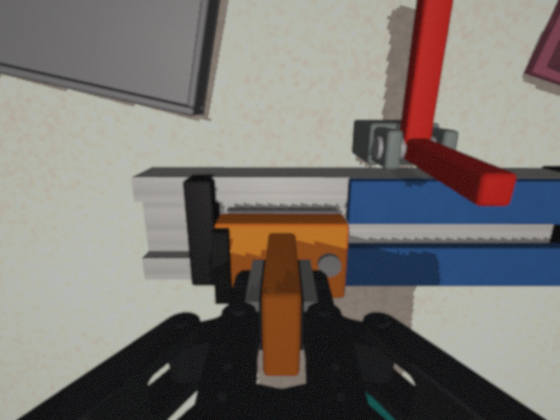

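Request:
step_arm(motion=[[0,[0,0,-0.2],0],[0,[0,0,-0.3],0],[0,[0,0,-0.2],0],[0,[0,0,0],0]])

```text
clock: 10.0
position: [0.4718, 0.1356, 0.1699]
ee_rot: [0.993, 0.12, 0.009, 0.001]
ft_force: [0.3, -0.1, -3.3]
finger_gap: 0.0136
```

```bash
python3 - <<'E'
from h import *
go([0.609,0.279,0.17])
E
```

```text
t 10.0 rail [ 90.2   0.4 169.9] gap 0.0136 F [ 0.3 -0.1 -3.3] yaw err tw 0.0005 need [ 1.675 -1.065  0.024]
```

Request:
step_arm(motion=[[0,[0.15,-0.1,0],0],[0,[0.35,-0.22,0],0],[0,[0.35,-0.22,0],0],[0,[0.35,-0.22,0],0],[0,[0.2,-0.15,0],0]])

```text
clock: 10.5
position: [0.5868, 0.2591, 0.1671]
ee_rot: [0.993, 0.119, 0.007, 0.002]
ft_force: [-0.5, -0.6, -2.6]
finger_gap: 0.0134
```

Request:
step_arm(motion=[[0,[0,0,0],0],[0,[0,0,0],0]])

```text
clock: 10.7
position: [0.5873, 0.2612, 0.1631]
ee_rot: [0.993, 0.12, 0.006, 0.002]
ft_force: [-0.2, 0.1, -3.1]
finger_gap: 0.0135
```

```bash
python3 - <<'E'
from h import *
go([0.609,0.279,0.17])
snap('wrist','w10');snap('side','s10')
E
```

```text
t 10.7 rail [ 184.8 -141.8  163.1] gap 0.0135 F [-0.2  0.1 -3.1] yaw err tw -0.0002 need [ 0.254 -0.121 -0.067]
```

View pics/w10.png

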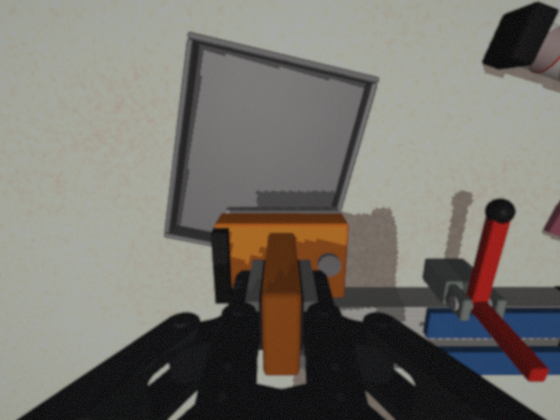

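View pics/s10.png

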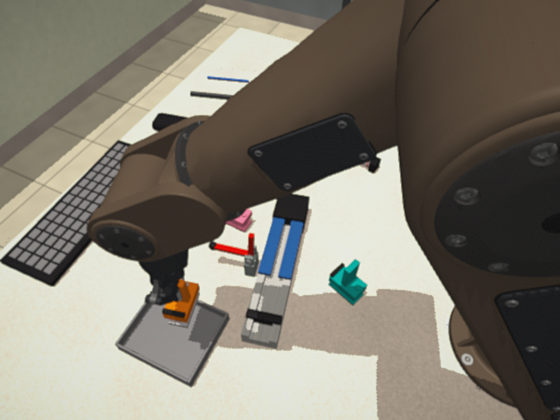

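```bash
python3 - <<'E'
from h import *
for q in [(190,35),(377,78),(165,237)]: print(atz('w10',*q,0.03).round(4))
E
```

```text
[0.6944 0.3577 0.03  ]
[0.6991 0.2133 0.03  ]
[0.5287 0.3542 0.03  ]
```

Request:
step_arm(motion=[[0,[0.12,-0.06,-0.05],0],[0,[0.13,-0.06,0],0],[0,[0,0,0],0]])

```text
clock: 11.1
position: [0.6075, 0.2761, 0.1687]
ee_rot: [0.993, 0.118, 0.005, 0.002]
ft_force: [0.8, 0.7, -3.8]
finger_gap: 0.0137
```

```bash
python3 - <<'E'
from h import *
go([0.609,0.279,0.09])
snap('wrist','w11')
E
```

```text
t 11.1 rail [ 194.4 -164.9  168.7] gap 0.0137 F [ 0.8  0.7 -3.8] yaw err tw -0.0016 need [ 0.014 -0.029  0.787]
```

View pics/w11.png

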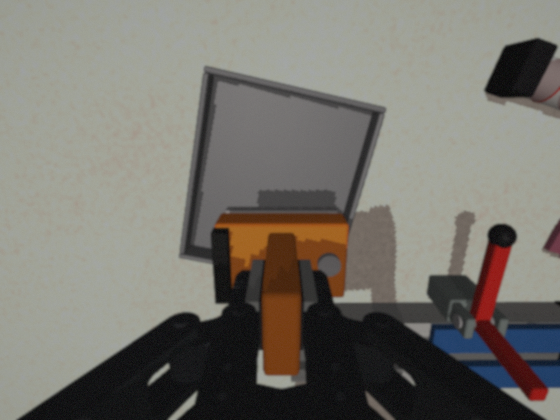

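Request:
step_arm(motion=[[0,[0.05,-0.08,0.25],0],[0,[0,0,0.3],0],[0,[0,0,0.2],0],[0,[0,0,0.05],0],[0,[0,0,0],0]])

```text
clock: 11.65
position: [0.6082, 0.2808, 0.088]
ee_rot: [0.993, 0.117, 0.005, 0.002]
ft_force: [0.3, 0.1, -3.6]
finger_gap: 0.013
```

```bash
python3 - <<'E'
from h import *
go([0.613,0.284,0.0665])
E
```

```text
t 11.65 rail [ 198.8 -166.7   88. ] gap 0.013 F [ 0.3  0.1 -3.6] yaw err tw -0.0027 need [ 0.053 -0.021  0.215]
```

Request:
step_arm(motion=[[0,[0,0,0.08],0],[0,[0,0,0.04],0],[0,[0,0,0],0],[0,[0,0,0.03],0],[0,[0,0,0.0],0]])

```text
clock: 12.15
position: [0.6092, 0.2805, 0.0755]
ee_rot: [0.993, 0.117, 0.007, 0.002]
ft_force: [-0.8, 0.4, -3.3]
finger_gap: 0.0136
```

Request:
step_arm(motion=[[0,[0,0,0.02],0],[0,[0,0,0],0]])

```text
clock: 12.35
position: [0.6094, 0.2806, 0.0737]
ee_rot: [0.993, 0.117, 0.007, 0.002]
ft_force: [0.3, -0.6, -2.2]
finger_gap: 0.0135
```

Request:
step_arm(motion=[[0,[0,0,0.04],0],[0,[0,0,0],0]])

```text
clock: 12.55
position: [0.6095, 0.2806, 0.0695]
ee_rot: [0.993, 0.117, 0.007, 0.002]
ft_force: [0.5, 0.6, -2.5]
finger_gap: 0.0135
```

Request:
step_arm(motion=[[0,[0,0,0.02],0],[0,[0,0,0],0]])

```text
clock: 12.75
position: [0.6095, 0.2806, 0.0672]
ee_rot: [0.993, 0.117, 0.007, 0.002]
ft_force: [-0.1, 0.6, -2.7]
finger_gap: 0.0136
```

Request:
step_arm(motion=[[0,[0,0,0.01],0],[0,[0,0,0],0]])

```text
clock: 12.95
position: [0.6096, 0.2807, 0.0662]
ee_rot: [0.993, 0.117, 0.007, 0.002]
ft_force: [0.3, 0.6, -2.8]
finger_gap: 0.0135
```

Request:
step_arm(motion=[[0,[0,0,0.01],0],[0,[0,0,0],0]])

```text
clock: 13.15
position: [0.6099, 0.2806, 0.0663]
ee_rot: [0.993, 0.117, 0.008, 0.002]
ft_force: [-0.2, 0.1, -2.9]
finger_gap: 0.0139
```

Request:
step_arm(motion=[[0,[0,0,0.01],0],[0,[0,0,0],0]])

```text
clock: 13.35
position: [0.6102, 0.2805, 0.0661]
ee_rot: [0.993, 0.117, 0.008, 0.002]
ft_force: [0.2, 0.4, -3.5]
finger_gap: 0.0137
```

Request:
step_arm(motion=[[0,[0,0,0.005],0],[0,[0,0,0],0]])

```text
clock: 13.55
position: [0.6103, 0.2805, 0.066]
ee_rot: [0.993, 0.117, 0.009, 0.002]
ft_force: [-1.2, 0.1, -0.8]
finger_gap: 0.0138
```

```bash
python3 - <<'E'
from h import *
go([0.61,0.28,0.066]);s=robot.state();print(s['wrist_torque'])
snap('side','s12');snap('wrist','w12')
a=cv2.imread('pics/s12.png')[230:390,100:260];cv2.imwrite('pics/s12z.png',cv2.convertScaleAbs(cv2.resize(a,None,fx=3.5,fy=3.5,interpolation=cv2.INTER_CUBIC),alpha=1.4))
E
```

```text
t 13.55 rail [ 198.1 -168.7   66. ] gap 0.0138 F [-1.2  0.1 -0.8] yaw err tw -0.0027 need [-0.005  0.004  0.   ]
[0.00462134 0.18413712 0.04823325]
```

View pics/s12z.png

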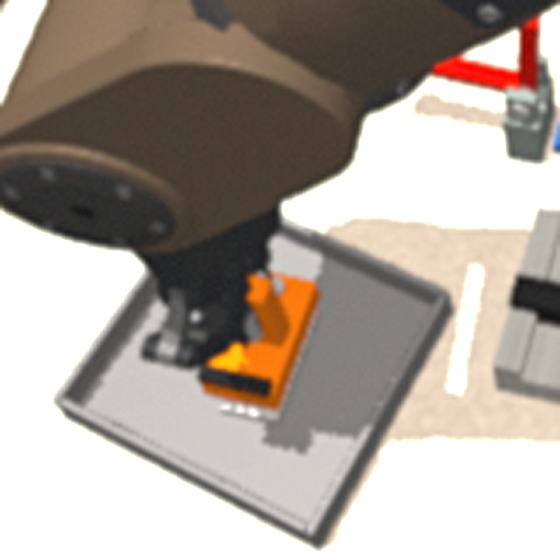

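View pics/w12.png

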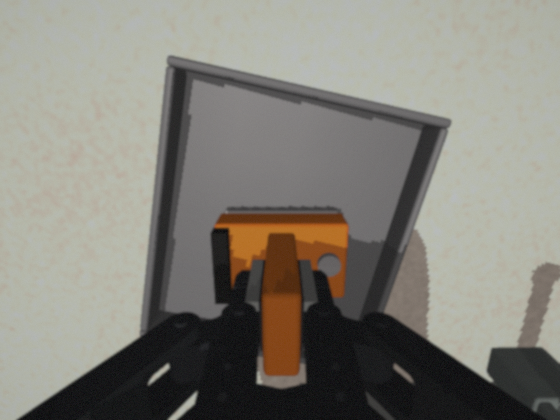

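Request:
step_arm(motion=[[0.2,[0,0,0],0],[0.35,[0,0,0],0],[0.5,[0,0,0],0],[0.5,[0,0,0],0],[0.5,[0,0,0],0]], newtons=20)

```text
clock: 14.15
position: [0.6108, 0.2808, 0.0657]
ee_rot: [0.993, 0.117, 0.009, 0.002]
ft_force: [-0.3, 0.1, 0.5]
finger_gap: 0.0426
```

```bash
python3 - <<'E'
from h import *
go([0.61,0.28,0.066])
snap('wrist','w13')
E
```

```text
t 14.15 rail [ 198.3 -169.2   65.7] gap 0.0426 F [-0.3  0.1  0.5] yaw err tw -0.0027 need [-0.009  0.006 -0.003]
```

View pics/w13.png

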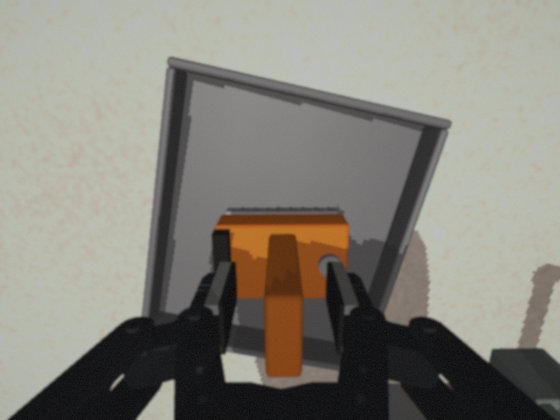

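Released and upright, with clearance on both sides. Going straight up.

Request:
step_arm(motion=[[0.5,[0,0,-0.1],0],[0.5,[0,0,-0.3],0],[0.5,[0,0,-0.4],0],[0.5,[0,0,-0.4],0],[0.5,[0,0,-0.3],0]])

```text
clock: 14.7
position: [0.6065, 0.2804, 0.2186]
ee_rot: [0.993, 0.117, 0.005, 0.003]
ft_force: [-0.2, -0.6, -0.2]
finger_gap: 0.0428
```

Request:
step_arm(motion=[[0.5,[-0.3,0,0],0],[0.5,[-0.4,0,0],0],[0.5,[-0.3,0,0],0],[0.5,[0,0,0],0],[0.5,[0,0,0],0]])

```text
clock: 15.2
position: [0.5077, 0.2569, 0.227]
ee_rot: [0.993, 0.117, 0.012, 0.001]
ft_force: [-0.0, 0.3, 0.1]
finger_gap: 0.0425
```

```bash
python3 - <<'E'
from h import *
go([0.61,0.28,0.066])
snap('wrist','w14');snap('side','s14');snap('top','t14')
E
```

```text
t 15.2 rail [199.6 -63.4 227. ] gap 0.0425 F [-0.   0.3  0.1] yaw err tw -0.0029 need [1.01  0.005 1.635]
```

View pics/w14.png

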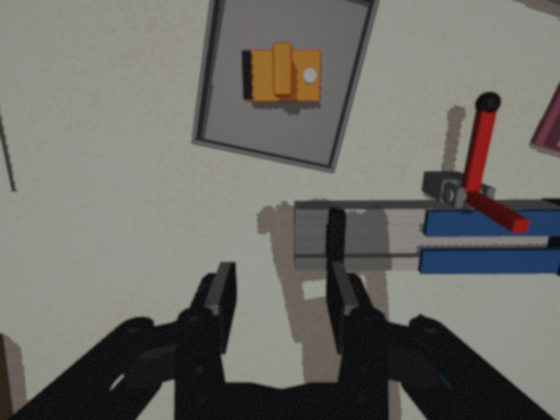

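View pics/s14.png

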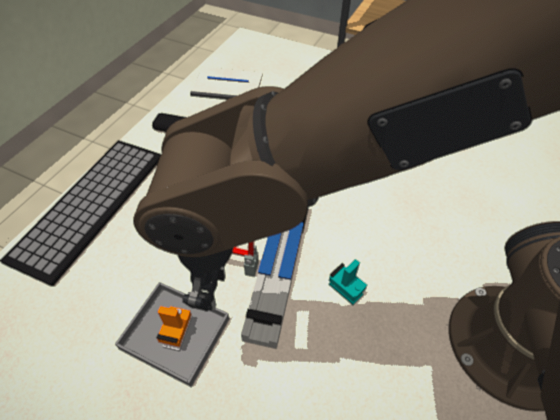

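View pics/t14.png

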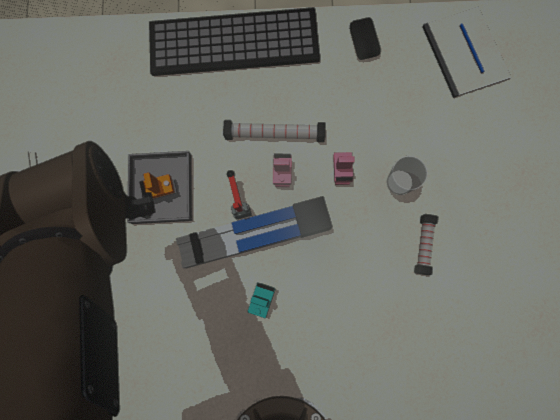

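```bash
python3 - <<'E'
from h import *
print(robot.hand_in())
E
```

```text
the job is handed in; nothing more can be done
None
```

The job is done and handed in at about 15 s of the 53 s allowed.

- **Lever:** I swung the red lever's handle outward with the shut fingers, to about 1.5 rad judged by eye and from the fingertip position. It stayed there.
- **Slide and lift:** I gripped the orange dog by its fin and slid it under the raised lever into the bay. There I backed it off about 3 mm and lifted it out without resistance. I did not bump the end stop. The wrist picture showed about 3 mm of gap in front and 10 mm behind, so I relied on sight.
- **Placing:** I lowered the dog into the tray in small steps and let go after the height stopped falling at 66 mm, against the 66.2 mm I expected. I then raised the gripper and moved it clear.

**Last checks:**
- The pictures show the dog upright near the middle of the tray and the lever still up.
- In the top camera the cup, both tubes and the look-alikes are at the same pixels as at the start.
- The gripper is clear of everything, and the wrist force reads about zero.
- The highest wrist force I read was about 4 N, but I only read it at the end of each move.

**Disagreements:**
- The cameras differed by a few millimetres on the rail's pose, so I used a joint fit and corrected from the wrist view.
- The wrist force was an unclear sign of touchdown, still about -3 N for three small steps after the height stopped falling, so I relied on the height.
- The tool had drifted about 1 degree out of vertical by the end, with no visible effect on the dog.

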